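# Pack the weld coupons and hold the case lid at 60 degrees

## Robot

A 6-joint arm with a two-finger parallel gripper is mounted at the origin on the work surface. World frame = base frame: x ahead of the robot, y to its left, z up, the work surface at z = 0. Lengths are in m, angles in rad, forces in N, time in s.
With the tool pointing down it reaches from about 0.35 to 0.925 m from the base axis. Payload 6.4 kg.
Tool frame: the origin (TCP) lies at the very end of the fingers, on their centre line; the grasp point (between the pads) lies 19 mm behind it; z points along the fingers, y is the line along which they close (so a half turn about z gives the same grasp; the last joint's range is limited). The gripper opens to 94 mm and grips with 3 to 60 N. Pads are 16 mm wide; open, the fingers measure 119 mm over their backs; the gripper's body (75 mm by 177 mm) begins 78 mm behind the grasp point.
Start: joints at [1.067, 0.245, 1.558, -0, 1.339, -0.174], TCP at [0.211, 0.615, 0.205] pointing down, gripper open.
Joint ranges: [-3.13, 3.13], [-1.02, 2.26], [0.13, 2.54], [-0.95, 4.09], [0.21, 2.88], [-2.74, 2.74]. Speed limits (rad/s): [2.57, 2.57, 3.14, 3.14, 3.14, 3.14].

## Interface

Orientations are given as a rotation vector (axis times angle).
In Python, from workcell import bot gives the robot as it stands. Calls block until the motion is done:
- bot.move_pose(position, orientation): joint-space move of the TCP to a pose.
- bot.line_to(position, rot=None, vel=0.15, contact_N=None): straight line of the TCP; rot=None keeps the orientation; vel is the mean speed in m/s. With contact_N (N) it stops when the force on the tool has changed by that much, and returns True; else False.
- bot.move_joints(angles): joint-space move.
- bot.gripper_to(opening, f_grip=None): finger opening in m; f_grip is the grip in N (None keeps the last); returns when the fingers have stopped.
- bot.wait(seconds).
- bot.solve_ik(position, orientation): joint angles nearest the present ones, or None.
- bot.sense(): the state.
- bot.capture(name): name is "scene" or "top" or "wrist"; returns a dict with "color" (384x512x3 uint8, red, green, blue), "vertical_fov" (degrees; the focal length in pixels is half the picture's height over the tangent of half this angle, whatever the lens; pixels are square), "cx", "cy" (the principal point, pixels), "k1" (the pictures are not rectified: a ray, as slopes to the right and down, at radius r is drawn at 1 + k1 r^2 times it, then the intrinsics apply), "rvec" (rotation vector, rad) and "tvec" (3), from world to camera coordinates, as OpenCV has them. Camera axes: x right, y down, z forward; pixel columns grow to the right and rows downward; lengths in m; the calibration is good to about 2 mm. A picture is of the moment at which its call begins. There is no depth.
A pose or a line that the arm cannot do raises bot.Unreachable and nothing moves.
- bot.close_job(): hands the job in; it is judged then, once.
The state is a dict: "time": time; "qpos": joint angles; "joint_vel": joint speeds; "effort": joint torques, N m; "tool_pos": TCP position; "tcp_rot": TCP orientation; "wrist_force": force on the tool from outside, world axes, zero at the start; "torque": the same for the moment, N m; "gripper_width": finger opening in m; "gripper_force": force on a finger pad.
Only numpy, scipy, OpenCV 4.12 (cv2) and the standard library are available. Lean on these libraries where they do the work, as an engineer would, in place of code of your own. Each camera call takes 0.05 s, during which the arm holds its last target. There are 200 camera calls.

## Task

Finish packing the steel case: lay the brown fibreboard separator squarely on the weld coupon lying in it and set the second coupon squarely on top of it, in line with the one below and with no steel on steel; lower both into place, do not drop them. Then take the lid, which leans back open, by its pull bar, bring it forward and keep hold of it 60 degrees open from shut, steady and without letting it fall, so that I can pin the lid stay: you finish while still holding it there. Leave the tools on the bench where they are.

Things in the scene. Friction and masses are not known exactly. Their poses are not given: they have to be found in the camera images.
- case: Open green steel case fixed to the bench, 190 (x) by 220 (y) by 65 mm high outside, walls 3 mm, black rubber inner floor 6 mm above its underside. Origin: centre of its underside, on the bench. Its x axis points from the latch front to the hinge at the back, y to the left, z up. The hinge line runs along y at x = +95 mm, z = 66 mm.
- lid (a joint): Angle of the case's lid, rad: 0 shut (level), 1.57 straight up, 1.75 the stop on which it leans back open at the start. Hinge nearly frictionless: in front of upright it falls shut if let go. Green steel panel 3 mm thick with a 12 mm turned lip, about 0.6 kg (0.5 to 0.75).
- lid_bar (a point): Middle of the lid's pull bar: a bare round steel bar of 10 mm diameter, parallel to the hinge line, free for 94 mm, lying in the plane of the lid 38 mm beyond its free edge and 228 mm from the hinge line (so it stands on top of the open lid, fingers can go either side of it). Frame of the lid: x from the bar to the hinge line, y along the bar, z out of the lid's outer face (up when shut).
- coupon_a_mid (a point): Centre of the first weld coupon: a steel flat 150 by 40 by 10 mm (x, y, z of its frame), 0.46 kg, with a dark weld band across its middle, lying flat and loose on the inner floor of the case, its length roughly along the case's y.
- coupon_b_mid (a point): Centre of the second weld coupon, the same in size and look (0.37 to 0.6 kg), lying flat on the bench beside the case, length roughly along world x.
- card_mid (a point): Centre of the fibreboard separator: a stiff brown strip 160 by 50 by 5 mm (x, y, z of its frame), 36 g, lying flat on the bench beside the case, length roughly along world x.
- wrench: Dark adjustable wrench lying on the bench, 147 mm long along its x, up to 43 mm wide, 14 mm high. Origin: near its middle, underside. To be left alone.
- tape: Yellow and black tape measure standing on the bench, 70 by 40 by 70 mm high. Origin: centre of its underside. To be left alone.
- hammer: Hammer lying on the bench, 260 mm long along its x, head at +x, 26 mm high. Origin: middle of its length, underside. To be left alone.
- level: Yellow spirit level 400 mm long (y), 26 mm thick, 50 mm high, standing on edge behind the case. Origin: centre of its underside. To be left alone.
- pliers: Pliers with blue handles lying on the bench, about 195 mm long along its x, 60 mm wide, 15 mm high. Origin: between the handles, underside. To be left alone.
Not all that is in view belongs to the job. What is shaped like the part that bears coupon_b_mid but green or red is not meant.

How it is judged:
On the way, in this order (a step that is already met when the one before it is completed fails the run):
1. the separator lies flat and square on the first coupon in the case, released (angle between coupon_a_mid's own z axis and vertical below 0.05 rad and z of coupon_a_mid in the frame of case between 0.008 and 0.014 m and horizontal distance between card_mid and coupon_a_mid below 0.008 m and angle between the x axis of card_mid and the x axis of coupon_a_mid, either way round below 0.12 rad and z of card_mid in the frame of coupon_a_mid between 0.005 and 0.01 m and linear speed of card below 0.03 m/s and contact force between the fingers and card below 0.1 N), for 0.2 s.
2. the second coupon lies square on the separator, in line with the first, released (angle between coupon_a_mid's own z axis and vertical below 0.05 rad and z of coupon_a_mid in the frame of case between 0.008 and 0.014 m and horizontal distance between card_mid and coupon_a_mid below 0.008 m and angle between the x axis of each of card_mid, coupon_b_mid and the x axis of coupon_a_mid, either way round below 0.12 rad and z of card_mid in the frame of coupon_a_mid between 0.005 and 0.01 m and horizontal distance between coupon_b_mid and card_mid below 0.008 m and angle between the x axis of coupon_b_mid and the x axis of card_mid, either way round below 0.12 rad and z of coupon_b_mid in the frame of card_mid between 0.005 and 0.01 m and horizontal distance between coupon_b_mid and coupon_a_mid below 0.01 m and contact force between coupon_a and coupon_b below 0.05 N and linear speed of coupon_b below 0.03 m/s and contact force between the fingers and coupon_b below 0.1 N), for 0.2 s.
At the end, for the whole second after the job is handed in: Fingers still hold the lid by its bar, at rest, 60 degrees open within 6 (0.942 to 1.152 rad), nothing else touching it; in the case, at rest and untouched: coupon, separator (within 8 mm, 0.12 rad), second coupon (within 8 mm of separator, 10 mm of first, 0.12 rad), no steel on steel (all of step 2 and linear speed of each of card, coupon_a below 0.03 m/s and contact force between the fingers and card below 0.1 N and contact force between the fingers and coupon_a below 0.1 N and value of joint lid between 0.942 and 1.152 rad and velocity of joint lid between -0.05 and 0.05 rad/s and contact force between the fingers and lid above 0.4 N and distance between the grasp point and lid_bar below 0.06 m and contact force between each of coupon_a, coupon_b, card, wrench, tape, hammer, level, pliers and lid below 0.1 N); the arm keeps its last pose, push and grip.
It fails at once if the lid is let fall (below 37 degrees open) (value of joint lid below 0.65 rad).
It fails at once if the separator or second coupon is dropped into the case (moves faster than 0.5 m/s inside it) ((x of card_mid in the frame of case between -0.09 and 0.09 m and y of card_mid in the frame of case between -0.105 and 0.105 m and z of card_mid in the frame of case below 0.065 m and linear speed of card above 0.5 m/s) or (x of coupon_b_mid in the frame of case between -0.09 and 0.09 m and y of coupon_b_mid in the frame of case between -0.105 and 0.105 m and z of coupon_b_mid in the frame of case below 0.065 m and linear speed of coupon_b above 0.5 m/s)).
It fails at once if a tool is moved by more than 30 mm (distance of any of wrench, tape, hammer, level, pliers from where it was at the start of the episode above 0.03 m).
It also fails if it takes over 69 s, if anything falls off the work surface, if the arm or the gripper's body presses on something with over 40 N, if the wrist force passes 120 N, or if a joint passes its speed limit or range.

## Working session

There is one attempt and no reset: what is moved stays moved. The work goes in short steps, each a Python script; the robot and the scene stay as the last script left them, time stands still between calls to the robot, and variables do not carry over. Pictures are saved under pics/ and viewed, at most 11 in all, crops included, and the job is handed in when it is done.

```bash
ls; mkdir -p pics; cat > h.py <<'E'
import numpy as np, cv2, json
from scipy.spatial.transform import Rotation as R
from workcell import bot
def cam(n):
    c=bot.capture(n); return c
def save(c,f,crop=None,s=1):
    im=c["color"][:,:,::-1]
    if crop: x0,y0,x1,y1=crop; im=im[y0:y1,x0:x1]
    if s!=1: im=cv2.resize(im,None,fx=s,fy=s,interpolation=cv2.INTER_CUBIC)
    cv2.imwrite("pics/"+f,im)
def KD(c):
    f=c["color"].shape[0]/2/np.tan(np.radians(c["vertical_fov"])/2)
    return np.array([[f,0,c["cx"]],[0,f,c["cy"]],[0,0,1.]]),np.array([c["k1"],0,0,0.])
def ray(c,px):
    K,D=KD(c); u=cv2.undistortPoints(np.array(px,float).reshape(-1,1,2),K,D)[:,0]
    Rm=cv2.Rodrigues(np.array(c["rvec"],float))[0]; o=-Rm.T@np.array(c["tvec"],float).ravel()
    return o,np.c_[u,np.ones(len(u))]@Rm
def onz(c,px,z):
    o,d=ray(c,px); return o+d*((z-o[2])/d[:,2])[:,None]
def proj(c,P):
    K,D=KD(c); return cv2.projectPoints(np.array(P,float).reshape(-1,3),np.array(c["rvec"],float),np.array(c["tvec"],float),K,D)[0][:,0]
E
python3 - <<'E'
from h import *
import pickle
s=cam("scene");t=cam("top");pickle.dump((s,t),open("c0.pkl","wb"))
im=np.hstack([s["color"],t["color"]]);print(im.shape)
save(s,"s0.png",s=1.5);save(t,"t0.png",s=1.5)
for c in(s,t):print(ray(c,[[256,192]]),c["vertical_fov"],c["k1"])
print(bot.sense())
E
```

```text
pics
(384, 1024, 3)
(array([ 1.55993815, -0.01422164,  0.93446845]), array([[-0.7767586 ,  0.02289464, -0.62945746]])) 54.54058735582022 0.0030587474299219523
(array([0.28977493, 0.0240141 , 1.30302449]), array([[ 0.19465651, -0.01384489, -0.98084227]])) 53.01933429046375 -0.022868477523240713
{'time': 0.1, 'qpos': array([ 1.06689554e+00,  2.45763065e-01,  1.55888452e+00, -5.27809854e-06,
        1.33868858e+00, -1.74098255e-01]), 'joint_vel': array([-0.00054126, -0.00226203, -0.00219664,  0.00020167,  0.00399709,
       -0.0003315 ]), 'effort': array([ 8.88441737e-04, -4.16909194e+01, -3.15528166e+01,  6.86861551e-02,
        3.09621252e-02, -5.68317114e-05]), 'tool_pos': array([0.21023678, 0.61449125, 0.20444759]), 'tcp_rot': array([-5.15611503e-01, -3.09840770e+00,  2.58504984e-03]), 'wrist_force': array([ 0.31921272,  0.06387013, -0.0769324 ]), 'torque': array([-0.01840971,  0.02173881,  0.00384374]), 'gripper_force': 0.0, 'gripper_width': 0.09418623091361959}
```

View pics/s0.png

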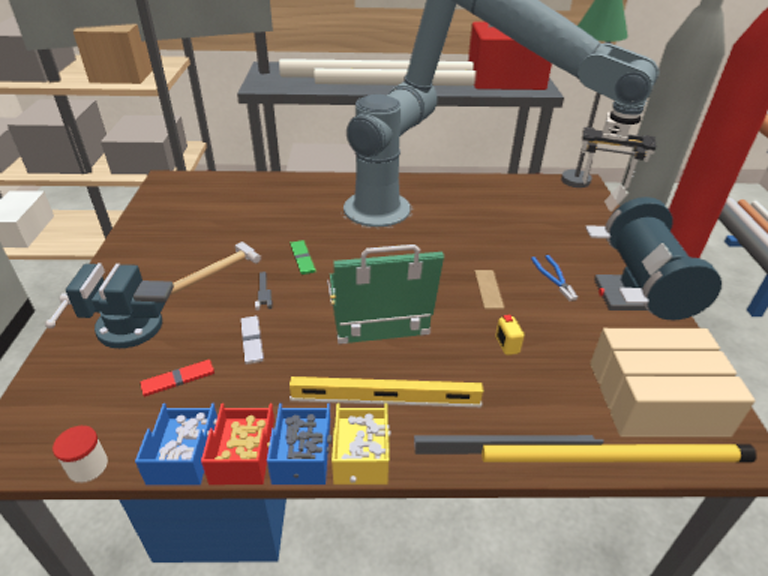

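View pics/t0.png

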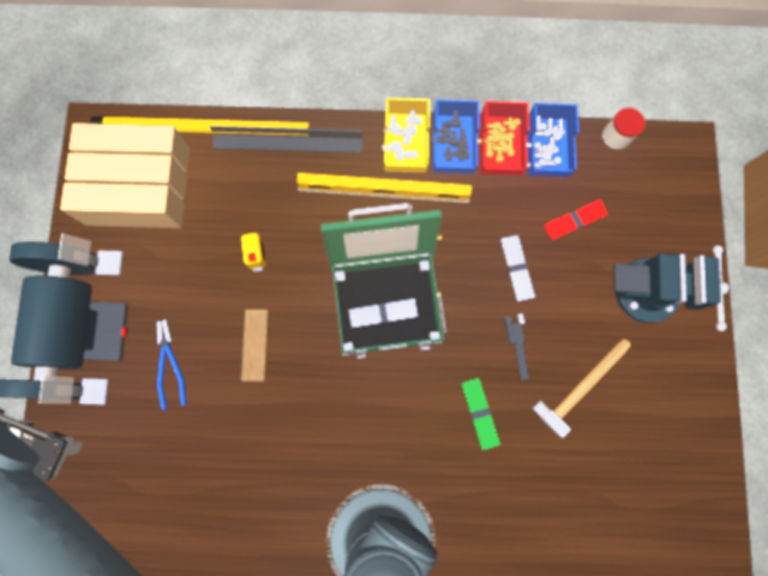

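Candidates for the second coupon, in enlarged top-view pixels: grey (517,267), green (480,413), red (576,219). The grey one with the dark band fits because it is bare steel, and the other two are ruled out by colour. The separator is the brown strip at (254,345). Next I'll measure and confirm in a crop.

```bash
cat >> h.py <<'E'
def rect(c,mask,z,L=None):
    """min-area rect of largest blob in world coords at plane z -> centre, yaw of long axis, dims"""
    mask=cv2.morphologyEx(mask.astype(np.uint8),cv2.MORPH_CLOSE,np.ones((9,9)))
    cs,_=cv2.findContours(mask,cv2.RETR_EXTERNAL,cv2.CHAIN_APPROX_NONE)
    k=max(cs,key=cv2.contourArea)[:,0]
    P=onz(c,k,z)[:,:2]
    (cx,cy),(w,h),a=cv2.minAreaRect((P*1000).astype(np.float32))
    if w<h: a+=90
    return np.array([cx,cy])/1000,(a+90)%180-90,sorted((round(w,1),round(h,1)))
def roi(c,x0,y0,x1,y1):
    m=np.zeros(c["color"].shape[:2],bool);m[y0:y1,x0:x1]=1;return m
def hsv(c): return [a.astype(int) for a in cv2.split(cv2.cvtColor(c["color"],cv2.COLOR_RGB2HSV))]
E
python3 - <<'E'
from h import *
import pickle
s,t=pickle.load(open("c0.pkl","rb"))
H,S,V=hsv(t)
silver=(S<60)&(V>140)
b=rect(t,silver&roi(t,325,150,365,206),.010);print("b",b)
a=rect(t,silver&roi(t,230,192,281,222),.016);print("a",a)
print(H[230,170],S[230,170],V[230,170],H[230,190],S[230,190],V[230,190])
cd=rect(t,(V>135)&(S>60)&roi(t,155,200,185,260),.005);print("card",cd)
save(t,"crop1.png",(150,120,375,280),3.5)
Hs,Ss,Vs=hsv(s)
E
```

```text
b (array([ 0.60422192, -0.30005414]), 13.884455680847168, [47.8, 156.8])
a (array([0.4891456 , 0.00774887]), -78.75707149505615, [43.3, 153.2])
15 112 219 12 142 124
card (array([0.41097711, 0.29445905]), 1.4592454433441162, [57.8, 165.6])
```

View pics/crop1.png

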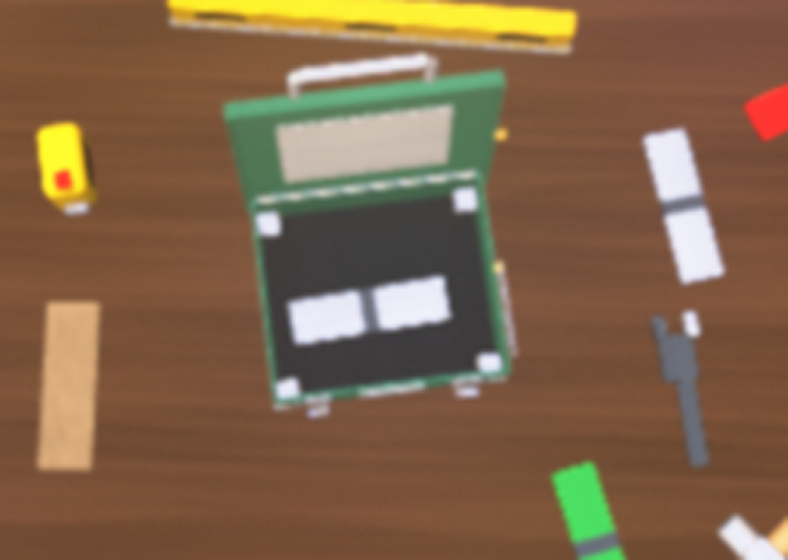

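The crop confirms the grey coupon with the dark band at crop (683,205), coupon A in the case at (370,310) and the brown separator at (70,385). Next I'll look at each from close up with the wrist camera.

```bash
cat >> h.py <<'E'
def down(deg):
    p=np.radians(deg);c,s=np.cos(p),np.sin(p)
    return R.from_matrix(np.array([[-s,c,0],[c,s,0],[0,0,-1]])).as_rotvec()
def best(pos,deg):
    """psi or psi+180, whichever the last joint reaches nearest"""
    q0=bot.sense()["qpos"];o=[]
    for d in(deg,deg+180):
        q=bot.solve_ik(pos,down(d))
        if q is not None:o.append((np.abs(np.array(q)-q0).max(),d,np.round(q,2)))
    return min(o,key=lambda e:e[0])
E
python3 - <<'E'
from h import *
import pickle
p=[0.411,.2945,.25];e=best(p,91.5);print(e)
bot.move_pose(p,down(e[1]));w1=cam("wrist")
p=[0.489,.008,.28];e=best(p,11.2);print(e)
bot.move_pose(p,down(e[1]));w2=cam("wrist");s=bot.sense();print(s["time"],s["tool_pos"])
pickle.dump((w1,w2),open("c1.pkl","wb"))
im=np.hstack([w1["color"],w2["color"]])[:,:,::-1];cv2.imwrite("pics/w12.png",cv2.resize(im,(800,300),interpolation=cv2.INTER_AREA))
for c in(w1,w2):print(ray(c,[[256,192]]),proj(c,[[.411,.2945,.005],[.489,.008,.016]]))
E
```

```text
(np.float64(1.0257142075823646), 91.5, array([ 0.4 , -0.14,  1.87,  0.  ,  1.4 , -1.2 ]))
(np.float64(0.7880392975278512), 11.2, array([-0.22, -0.2 ,  1.87, -0.  ,  1.47, -0.41]))
2.7583 [0.48890125 0.00911039 0.27976885]
(array([0.32816275, 0.2934249 , 0.42946334]), array([[ 0.28298745,  0.00479812, -0.95911706]])) [[256.03192733 164.3480894 ]
 [ 63.62397379 211.95124901]]
(array([0.47288793, 0.09070596, 0.45935542]), array([[ 0.05164297, -0.27819589, -0.95914051]])) [[241.04407071 -67.37831522]
 [256.88268301 162.92237053]]
```

View pics/w12.png

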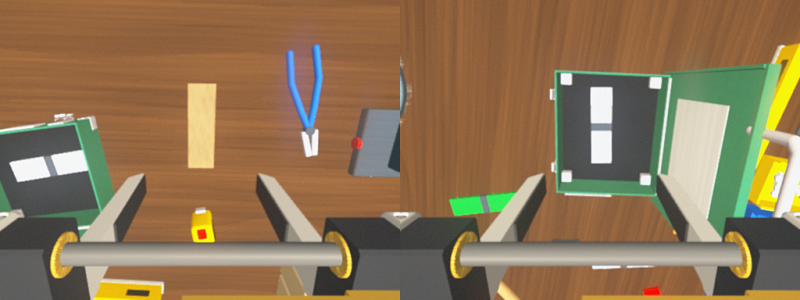

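The left view shows the separator at (201,125) and the right view shows coupon A at (601,125), both clear. I'll measure them and then pick the separator.

```bash
python3 - <<'E'
from h import *
import pickle
w1,w2=pickle.load(open("c1.pkl","rb"))
H,S,V=hsv(w1); print(H[160,258],S[160,258],V[160,258],H[160,300],S[160,300],V[160,300])
cd=rect(w1,(V>160)&roi(w1,228,95,290,225),.005);print("card",cd)
H,S,V=hsv(w2)
a=rect(w2,(S<60)&(V>140)&roi(w2,236,98,282,215),.016);print("a",a)
# case: bright corner pads / dark floor
fl=(V<70)&roi(w2,190,80,345,260)
print("floor",rect(w2,fl,.006))
g=(H>50)&(H<85)&(S>80)&roi(w2,190,80,335,260)
cs=max(cv2.findContours(g.astype(np.uint8),0,1)[0],key=cv2.contourArea)[:,0]
P=onz(w2,cs,.065);print("rim x",P[:,0].min(),"y",P[:,1].min(),P[:,1].max())
E
```

```text
22 107 241 13 144 165
card (array([0.40974966, 0.2982562 ]), 1.5240386724472046, [95.3, 191.4])
a (array([0.48921219, 0.00981314]), -78.66858577728271, [42.5, 150.1])
floor (array([ 0.64584271, -0.105468  ]), -51.136314392089844, [21.3, 67.8])
rim x 0.39542602346525735 y -0.12056767975859808 0.1215592004937097
```

```bash
python3 - <<'E'
from h import *
import pickle
w1,w2=pickle.load(open("c1.pkl","rb"))
H,S,V=hsv(w1)
cd=rect(w1,(V>205)&(H>17)&roi(w1,228,95,290,225),.005);print("card",cd)
if not(45<cd[2][0]<56 and 155<cd[2][1]<166): raise SystemExit
c=cd[0]; psi=best([*c,.1],cd[1]+90);print(psi)
r=down(psi[1])
bot.gripper_to(.075,20)
bot.move_pose([*c,.08],r)
print(bot.line_to([*c,.0015],vel=.1,contact_N=4), bot.sense()["tool_pos"],bot.sense()["time"])
bot.gripper_to(.03,8)
s=bot.sense();print(s["gripper_width"],s["gripper_force"],s["tool_pos"])
bot.line_to([*c,.20],vel=.2);w=cam("wrist");save(w,"w3.png")
pickle.dump(w,open("c2.pkl","wb"));s=bot.sense();print(s["gripper_width"],s["time"])
E
```

```text
card (array([0.40939813, 0.29665817]), 0.6516421437263489, [48.6, 159.6])
(np.float64(0.7678592797712938), 90.65164214372635, array([ 0.4 ,  0.03,  2.  ,  0.  ,  1.11, -1.18]))
True [4.08274438e-01 2.95869535e-01 3.16932383e-04] 5.425
0.04962725122728783 9.919913653138792 [4.08344130e-01 2.96184229e-01 2.40967674e-04]
0.04957856155392813 7.1333
```

View pics/w3.png

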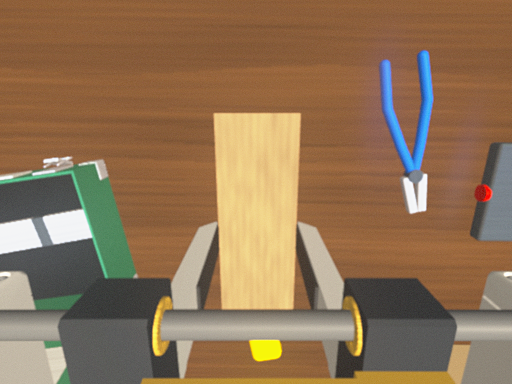

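The separator is gripped squarely, with its far edge at row 113. I'll measure its offset along the grip and place it.

```bash
cat >> h.py <<'E'
def place(obj_off,tgt,psi,zc,zmin,N,opening):
    """obj_off: object centre in tool x (m); lower so object centre lands on tgt"""
    p=np.radians(psi); xa=np.array([-np.sin(p),np.cos(p)])
    goal=np.array(tgt)-obj_off*xa; r=down(psi)
    bot.move_pose([*goal,zc],r); bot.wait(.15)
    cmd=goal+(goal-bot.sense()["tool_pos"][:2])
    bot.line_to([*cmd,zc-.03],r,vel=.1); bot.wait(.1)
    cmd=cmd+(goal-bot.sense()["tool_pos"][:2])
    bot.line_to([*cmd,zmin+.008],r,vel=.08); 
    hit=bot.line_to([*cmd,zmin],vel=.025,contact_N=N); bot.wait(.1)
    s=bot.sense();print("hit",hit,s["tool_pos"],"err",s["tool_pos"][:2]-goal,s["wrist_force"])
    bot.gripper_to(opening);bot.wait(.1)
    bot.line_to([*cmd,.12],vel=.15)
E
python3 - <<'E'
from h import *
import pickle
w=pickle.load(open("c2.pkl","rb"));s=bot.sense();T=s["tool_pos"]
Rm=R.from_rotvec(s["tcp_rot"]).as_matrix()
e=onz(w,[[225,113],[257,113],[290,113]],T[2]+.0048)
l=(e-T)@Rm;print(l)
H,S,V=hsv(w);m=(V>180)&(H>12)&(H<28)&roi(w,200,90,320,200)
ed=[np.argmax(m[:,x]) for x in(230,258,285)];print(ed)
off=np.median(l[:,0]);off=off-np.sign(off)*.080;print("off",off)
# from grasp: 
print("offGrasp",((np.array([.40940,.29666])-T[:2])@Rm[:2,:2]))
if abs(off)>.006: raise SystemExit
bot.move_pose([*(np.array([.4,.2])),.2],down(60))
place(off,[.48921,.00981],11.33,.15,.0150,3,.064)
p=[0.489,.008,.28];bot.move_pose(p,down(11.33));bot.wait(.1);w=cam("wrist");save(w,"w4.png",(180,70,360,270),3)
pickle.dump(w,open("c3.pkl","wb"));s=bot.sense();print(s["time"])
H,S,V=hsv(w);print(rect(w,(V>190)&(H>15)&(H<30)&(S>60)&roi(w,230,90,290,225),.021))
E
```

```text
[[ 0.07853808 -0.01777906 -0.00409498]
 [ 0.07854356  0.00074429 -0.00415924]
 [ 0.07854348  0.01983349 -0.00422551]]
[np.int64(113), np.int64(113), np.int64(113)]
off -0.0014565242405720907
offGrasp [-0.00098203  0.00046324]
hit True [0.48887863 0.01109552 0.01567898] err [-4.52249398e-05 -1.42620182e-04] [ 1.8310022  -1.30298263  1.68081481]
13.2167
(array([0.48891425, 0.01093974]), -78.54500389099121, [50.6, 159.5])
```

View pics/w4.png

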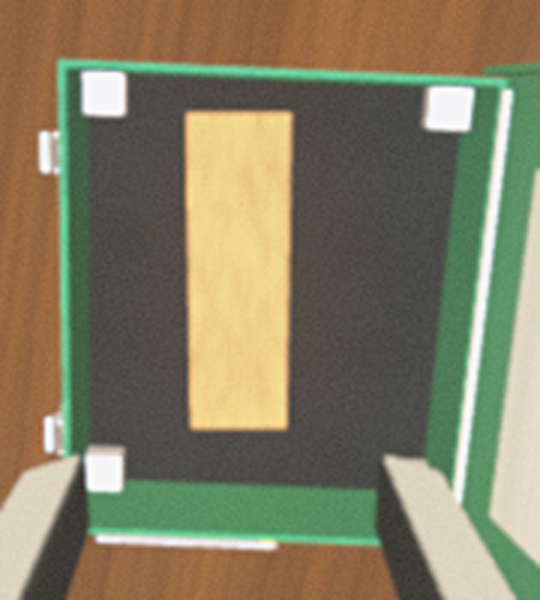

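The separator lies squarely over coupon A at crop (240,270), measured within about 1.2 mm and 0.15 deg. Now the second coupon.

```bash
python3 - <<'E'
from h import *
import pickle
bot.gripper_to(.07,40)
p=[0.604,-.300,.25];e=best(p,103.9);print(e)
bot.move_pose(p,down(e[1]));w=cam("wrist");H,S,V=hsv(w)
q=proj(w,[[.604,-.300,.01]])[0].astype(int);print(q)
b=rect(w,(S<60)&(V>140)&roi(w,q[0]-40,q[1]-75,q[0]+40,q[1]+75),.010);print(b)
if not(36<b[2][0]<46 and 143<b[2][1]<157): save(w,"w5.png"); raise SystemExit
c=b[0];pp=e[1]+(b[1]-13.9);r=down(pp)
bot.move_pose([*c,.07],r);bot.wait(.1);cmd=2*c-bot.sense()["tool_pos"][:2]
print(bot.line_to([*cmd,.003],r,vel=.08,contact_N=5));print(bot.sense()["tool_pos"]-[*c,0])
bot.gripper_to(.02,40);s=bot.sense();print(s["gripper_width"],s["gripper_force"],s["tool_pos"])
T0=s["tool_pos"];Rm=R.from_rotvec(s["tcp_rot"]).as_matrix();print("off",(c-T0[:2])@Rm[:2,:2])
bot.line_to([*cmd,.2],vel=.2);bot.wait(.1);w=cam("wrist");save(w,"w5.png")
s=bot.sense();print(s["gripper_width"],s["time"],s["wrist_force"])
pickle.dump((w,c,T0,pp),open("c4.pkl","wb"))
E
```

```text
(np.float64(1.1131439837724857), 283.9, array([-0.63,  0.27,  1.45,  0.  ,  1.43,  0.7 ]))
[257 165]
(array([ 0.60512158, -0.29853497]), 13.936573028564453, [42.8, 151.6])
False
[-0.00152607  0.00086409  0.0036137 ]
0.0392261189058389 39.999879598617554 [ 0.60329962 -0.29783983  0.00327783]
off [0.0016009  0.00111349]
0.03928034100533538 18.5667 [-0.30424671 -0.48630248 -3.67433674]
```

View pics/w5.png

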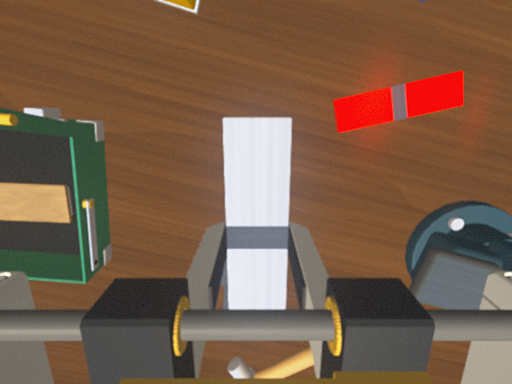

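Coupon held squarely, with its far end at row 118. I'll retreat from the lid, turn it and place it.

```bash
python3 - <<'E'
from h import *
import pickle
w,c,T0,pp=pickle.load(open("c4.pkl","rb"));s=bot.sense();T=s["tool_pos"];Rm=R.from_rotvec(s["tcp_rot"]).as_matrix()
H,S,V=hsv(w);m=(V>190)&(S<60)&roi(w,200,90,320,200);row=np.median([np.argmax(m[:,x]) for x in(235,258,280)])
l=(onz(w,[[258,row-.5]],T[2]+.010-T0[2])-T)@Rm;off=l[0,0]-.075;print(row,l,"off",off)
if abs(off-.0012)>.004: raise SystemExit
e=best([.44,-.27,.2],11.4);print(e)
bot.line_to([.5,-.30,.2],vel=.25)
bot.move_pose([.44,-.25,.2],down(e[1]))
place(off,[.48905,.0104],e[1],.15,.0235,4,.058)
p=[0.489,.008,.28];bot.move_pose(p,down(11.33 if abs(e[1]-11.4)<1 else 191.4));bot.wait(.1);w=cam("wrist");save(w,"w6.png")
t=cam("top");sc=cam("scene");pickle.dump((w,t,sc),open("c5.pkl","wb"));s=bot.sense();print(s["time"])
H,S,V=hsv(w);q=proj(w,[[.489,.0104,.031]])[0].astype(int);print(q)
print(rect(w,(S<60)&(V>140)&roi(w,q[0]-22,q[1]-65,q[0]+22,q[1]+65),.031))
E
```

```text
118.0 [[ 0.07630236 -0.00027168 -0.00687815]] off 0.0013023608634461087
(np.float64(1.4711153284173144), 191.4, array([-0.77, -0.07,  1.9 , -0.  ,  1.31,  2.17]))
hit True [0.48861975 0.01186095 0.02410325] err [-0.00017283  0.00018428] [0.54602005 0.31696019 5.2957317 ]
26.3583
[254 164]
(array([0.48873633, 0.01144047]), -78.9417667388916, [41.2, 151.0])
```

View pics/w6.png

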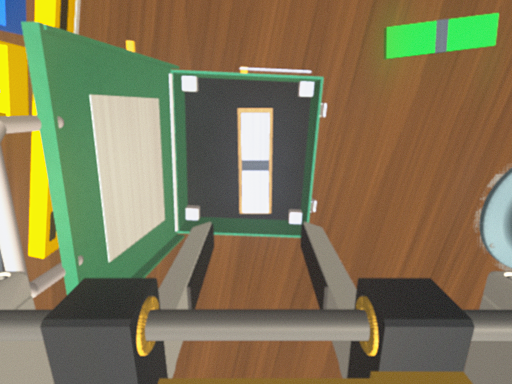

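The second coupon lies squarely on the separator at (255,162), within about 1 mm and 0.4 deg. Now the pull bar, located in the top and scene views.

```bash
python3 - <<'E'
from h import *
import pickle
w,t,s=pickle.load(open("c5.pkl","rb"))
H,S,V=hsv(w)
g=((H>50)&(H<85)&(S>60)&roi(w,165,60,335,245))
# rim outer edges by line fits: front edge x (rightmost green per row), far edge (topmost green per col)
def edge(pts):
    P=onz(w,pts,.065)[:,:2];vx,vy,x,y=cv2.fitLine(P.astype(np.float32),cv2.DIST_HUBER,0,.001,.001).ravel();return np.array([x,y]),np.array([vx,vy]),np.degrees(np.arctan2(vy,vx))
fr=[(np.where(g[r])[0].max()+.5,r) for r in range(90,225)]
fa=[(c,np.argmax(g[:,c])-.5) for c in range(200,315)]
E1=edge(fr);E2=edge(fa);print(E1,E2)
a=s["color"][150:190,225:300][:,:,::-1];b=t["color"][125:165,215:290][:,:,::-1]
im=np.vstack([cv2.resize(x,None,fx=7,fy=7,interpolation=cv2.INTER_CUBIC) for x in(a,b)]);cv2.imwrite("pics/bar.png",im)
E
```

```text
(array([ 0.41587913, -0.0423441 ], dtype=float32), array([ 0.15540946, -0.9878501 ], dtype=float32), np.float32(-81.05945)) (array([ 0.49814415, -0.11133268], dtype=float32), array([0.987939  , 0.15484363], dtype=float32), np.float32(8.907726))
```

View pics/bar.png

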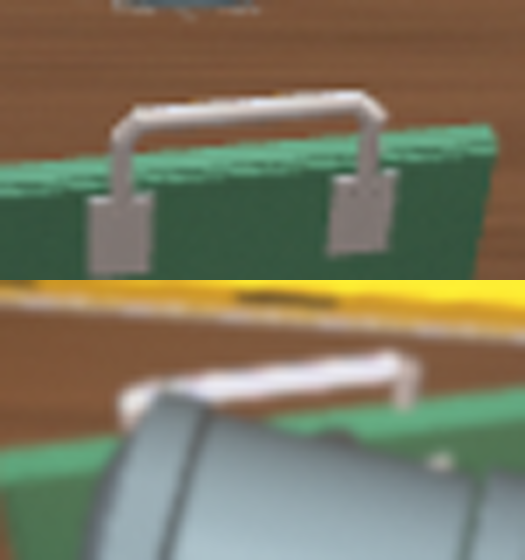

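The bar runs from (125,120) to (375,105) in the scene crop, and from (130,397) to (405,360) in the top crop. I'll triangulate its middle and compare it with the case geometry.

```bash
python3 - <<'E'
from h import *
import pickle
w,t,s=pickle.load(open("c5.pkl","rb"))
yaw=np.radians(8.92);X=np.array([np.cos(yaw),np.sin(yaw)]);Y=np.array([-X[1],X[0]])
f=np.array([.41588,-.04234]);r=np.array([.49814,-.11133])
corner=X*(f@X)+Y*(r@Y);c=corner+.095*X+.110*Y;print("case",c)
for th in(1.75,1.047):
    print("bar",th,np.r_[c+X*(.095-.228*np.cos(th)),.066+.228*np.sin(th)])
o1,d1=ray(s,[[260.7,165.7]]);o2,d2=ray(t,[[253.1,139.1]])
A=np.c_[d1[0],-d2[0]];k=np.linalg.lstsq(A,o2-o1,rcond=None)[0]
print("tri",o1+k[0]*d1[0],o2+k[1]*d2[0])
B=np.r_[c+X*(.095-.228*np.cos(1.75)),.066+.228*np.sin(1.75)]
print(proj(s,B),proj(t,B))
# tool orientation candidates along the lid motion
def rot(th,flip,k):
    z=np.r_[X*np.cos(th)*1,-np.sin(th)] # bar->hinge
    y=np.r_[X*np.sin(th),np.cos(th)]*flip
    return R.from_matrix(np.c_[np.cross(y,z),y,z]).as_rotvec()
for flip in(1,-1):
  for tilt in(1.75,1.57,1.4,1.2,1.047):
    o=[]
    for th in(1.75,1.4,1.047):
      G=np.r_[c+X*(.095-.228*np.cos(th)),.066+.228*np.sin(th)]
      rv=rot(tilt,flip,0);z=R.from_rotvec(rv).as_matrix()[:,2]
      q=bot.solve_ik(G+.019*z,rv);o.append(None if q is None else np.round(q,2))
    print(flip,tilt,o)
E
```

```text
case [0.50522057 0.00112797]
bar 1.75 [0.63922021 0.02215968 0.2903488 ]
bar 1.047 [ 0.48641182 -0.00182413  0.26343127]
tri [0.63926743 0.02525528 0.29030605] [0.63913167 0.02147922 0.29026867]
[[259.67157122 165.6733562 ]] [[252.8544337  139.05262571]]
1 1.75 [array([-0.12,  0.29,  1.4 , -0.05,  1.63, -0.28]), array([-0.16,  0.1 ,  1.61, -0.06,  1.6 , -0.31]), array([-0.2 , -0.06,  1.82, -0.06,  1.55, -0.35])]
1 1.57 [array([-0.14,  0.17,  1.52,  0.  ,  1.45, -0.3 ]), array([-0.18, -0.01,  1.72,  0.  ,  1.44, -0.34]), array([-0.24, -0.18,  1.92,  0.  ,  1.4 , -0.39])]
1 1.4 [array([-0.16,  0.07,  1.64,  0.06,  1.27, -0.33]), array([-0.21, -0.12,  1.83,  0.06,  1.28, -0.38]), array([-0.28, -0.3 ,  2.03,  0.07,  1.26, -0.45])]
1 1.2 [array([-0.19, -0.04,  1.77,  0.14,  1.06, -0.4 ]), array([-0.25, -0.24,  1.96,  0.16,  1.09, -0.46]), array([-0.33, -0.43,  2.15,  0.19,  1.1 , -0.55])]
1 1.047 [array([-0.22, -0.11,  1.88,  0.24,  0.9 , -0.48]), array([-0.29, -0.33,  2.05,  0.27,  0.95, -0.55]), array([-0.38, -0.53,  2.25,  0.31,  0.99, -0.65])]
-1 1.75 [None, None, None]
-1 1.57 [None, None, None]
-1 1.4 [None, None, array([-0.28, -0.3 ,  2.03,  0.07,  1.26,  2.69])]
-1 1.2 [None, array([-0.25, -0.24,  1.96,  0.16,  1.09,  2.68]), array([-0.33, -0.43,  2.15,  0.19,  1.1 ,  2.59])]
-1 1.047 [array([-0.22, -0.11,  1.88,  0.24,  0.9 ,  2.66]), array([-0.29, -0.33,  2.05,  0.27,  0.95,  2.59]), array([-0.38, -0.53,  2.25,  0.31,  0.99,  2.49])]
```

The triangulated bar agrees with the case geometry to about 2 mm. Now I'll grasp it with the tool in line with the lid.

```bash
cat >> h.py <<'E'
yaw=np.radians(8.92);X=np.array([np.cos(yaw),np.sin(yaw)]);C=np.array([.50522,.00113])
def lidpose(th,back=0):
    """TCP pose with the grasp point on the bar, tool in the lid plane"""
    G=np.r_[C+X*(.095-.228*np.cos(th)),.066+.228*np.sin(th)]
    z=np.r_[X*np.cos(th),-np.sin(th)];y=np.r_[X*np.sin(th),np.cos(th)]
    return G+(.019-back)*z,R.from_matrix(np.c_[np.cross(y,z),y,z]).as_rotvec()
def lidang():
    s=bot.sense();T=s["tool_pos"]-.019*R.from_rotvec(s["tcp_rot"]).as_matrix()[:,2]
    h=C+.095*X;return np.arctan2(T[2]-.066,-(T[:2]-h)@X)
E
python3 - <<'E'
from h import *
bot.line_to([.46,.005,.43],vel=.25)
bot.move_pose([.50,.005,.43],down(8.9))
bot.gripper_to(.055,25)
p,r=lidpose(1.75,.09);bot.move_pose(p,r);bot.wait(.1)
err=bot.sense()["tool_pos"]-p;print(err)
p2,_=lidpose(1.75,0.0)
print(bot.line_to(p2-err,r,vel=.1,contact_N=6));print(bot.sense()["tool_pos"]-p2,bot.sense()["wrist_force"])
bot.gripper_to(.0,25);s=bot.sense();print(s["gripper_width"],s["gripper_force"],s["wrist_force"],s["time"],lidang())
w=cam("scene");save(w,"s7.png",(180,90,350,260),3)
E
```

```text
[-0.00039927 -0.00020906  0.00273769]
False
[ 0.00092666  0.00013072 -0.00176292] [ 0.25339715  0.17524989 -0.25612168]
0.0090671626026468 25.00024974346161 [-5.64255817 -1.94750422  2.99790555] 32.6917 1.7503734571455198
```

View pics/s7.png

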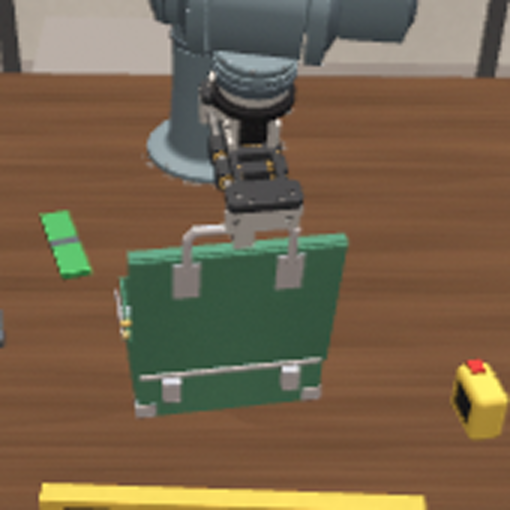

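The fingers hold the bar at its middle (243,232). Now I'll swing the lid forward.

```bash
python3 - <<'E'
from h import *
F=[]
for th in np.linspace(1.75,1.047,11)[1:]:
    p,r=lidpose(th);bot.line_to(p,r,vel=.06);s=bot.sense();F.append(np.round(np.linalg.norm(s["wrist_force"]),1))
    if F[-1]>40: print("stop",th);break
bot.wait(.5);s=bot.sense();print(F,s["gripper_width"],s["gripper_force"],s["wrist_force"],s["time"],lidang(),np.abs(s["joint_vel"]).max())
w=cam("scene");save(w,"s8.png",(180,90,350,260),3)
E
```

```text
[np.float64(12.3), np.float64(18.5), np.float64(25.7), np.float64(27.7), np.float64(27.8), np.float64(29.6), np.float64(30.9), np.float64(33.8), np.float64(36.3), np.float64(38.3)] 0.009419222396650433 24.9915611743927 [ 18.17849888  -1.54133151 -32.78082235] 37.175 1.0384673886857752 0.002722653849141361
```

View pics/s8.png

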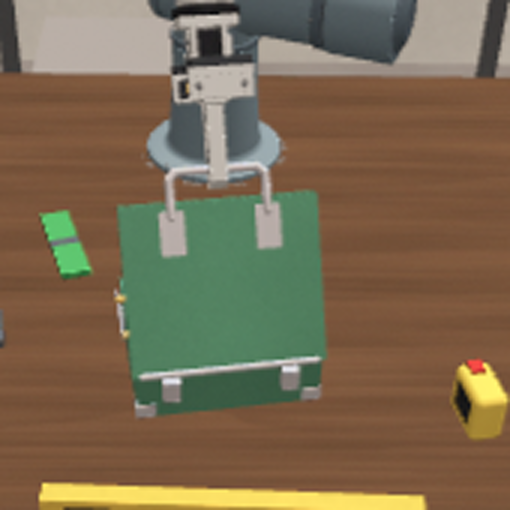

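The lid stands about 60° open with the bar at (217,170) in the fingers. The arm pulls about 37 N along the lid, so I'll relieve that slightly, check, and hand in.

```bash
python3 - <<'E'
from h import *
for b in(-.0015,-.003):
    p,r=lidpose(1.05,b);bot.line_to(p,r,vel=.02);bot.wait(.4);s=bot.sense();print(s["wrist_force"],lidang(),s["gripper_width"])
    if np.linalg.norm(s["wrist_force"])<20:break
bot.wait(.5);s=bot.sense();print(s["gripper_force"],np.abs(s["joint_vel"]).max(),s["time"])
print(bot.close_job())
E
```

```text
[ 13.68119945   0.34201574 -24.44850018] 1.0494270276649071 0.009119096198398872
[  9.08612489   1.16468617 -17.11243863] 1.0564033196254654 0.008944479245908186
24.99748259782791 0.0012463163767789554 39.025
the job is handed in; nothing more can be done
None
```

I handed the job in at 39 s: separator and second coupon are stacked squarely on the first (about 1 mm and 0.5° off when measured before the lid swing), and the gripper holds the lid steady by its bar at about 60° open (1.056 rad from arm position); hand-in returned no verdict.

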